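Wind a printed bracket in front of the inspection camera and clamp the slide

TASK

Flip the slide's cam lever over to open its rod clamp first, then stand the printed T-bracket on its foot in the middle of the aluminium build plate. Take the crank by its loose grip sleeve and, keeping the sleeve held between the fingers whenever the crank turns, wind the plate along until its pointer is directly opposite the middle of the camera's lens. Let go, flip the cam lever back over to clamp the rod, and leave the other things on the cart where they are.

Things in the scene. Friction and masses are not known exactly. Their poses are not given: they have to be found in the camera images.
- cam_lever (a joint): dark steel cam lever of the rod clamp, tipping about a level axis along the slide. 0 = upright, +0.85 = leaning away from the robot, rod clamped (its start), -0.85 = leaning to the robot, clamp open. Heavy (200 g): pushed past upright (2 N at 50 mm from the pivot) it drops over by itself to the other stop. The shut clamp is not felt at the crank, but never turn the crank while it is shut
- lever_pivot (a point): the cam lever's pivot, 77 mm above the table, 360 mm from the crank's axis. Axes of the fixture: y along the slide from crank to clamp, x across it away from the robot, z up. The clamp block under it is 50 mm along x, 44 mm along y and its cheeks reach up to 87 mm above the table
- lever_tip (a point): end of the cam lever, 92 mm from its pivot; the lever is a bar 12 mm thick and 22 mm wide (along the pivot axis), with a paddle 14 mm thick and 30 mm wide over the last 30 mm. z points from pivot to tip
- bracket_mid (a point): the printed grey plastic T-bracket, 120 g: a flat foot 90 x 60 x 9 mm with one upright web 90 mm long, 14 mm thick, reaching 68 mm above the underside, along the foot's middle. Point at its centre, 34 mm above its underside; x along the web, y across the web's thickness, z up. It stands to the left or to the right in front of the slide
- plate_mid (a point): centre of the top face of the aluminium build plate (130 mm across the slide, 110 mm along it, top 58 mm above the table), carried by the slide; y along the slide away from the crank, x away from the robot, z up
- pointer (a point): tip of the small triangular pointer at the middle of the build plate's edge on the camera's side, 80 mm from the plate's middle; moves with the plate
- crank (a joint): crank angle on the grey gearbox at the slide's end, about a vertical axis; growing = anticlockwise from above, driving the plate away from the crank by 7.5 mm per rad (47 mm a turn). Travel ends at -0.3 and 14. Steady drag about 0.12 N m; stays where it is left. At 0 the crank arm points along the fixture's x, away from the robot
- crank_axis (a point): point on the crank's vertical axis, 140 mm above the table, level with the sleeve's centre; axes as the fixture's (y along the slide from crank to clamp, x away from the robot)
- sleeve: the black plastic grip sleeve of the crank: upright cylinder 25 mm in diameter and 62 mm long, spinning freely on its pin, 55 mm from the crank's axis; origin at the centre of its lower end, 109 mm above the table; the crank arm lies just below that
- sleeve_mid (a point): centre of the sleeve, 140 mm above the table
- lens (a point): middle of the front glass of the black inspection camera (body 60 x 50 x 50 mm on a foot, up to 98 mm high) that stands fixed beyond the slide and looks across it towards the robot; axes as the fixture's (y along the slide), so the pointer is opposite when its offset along y is zero
- flange: round grey printed flange, 84 mm wide, 45 mm high, to be left alone; origin under its centre
- spool: pink translucent spool lying on its side, 120 mm wide, 55 mm high, leave alone; origin under its centre
- wrench: chrome adjustable wrench, 160 mm long, lying flat 12 mm high in front of the slide, leave alone; origin near its middle
- deburrer: green plastic deburring knob, 50 mm wide, 56 mm high, standing in front of the slide, leave alone; origin under its centre
- bottle: white bottle, 60 mm wide, 140 mm high, leave alone; origin under its centre

How it is judged:
By the outcome, as a careful person would: the job done as asked, in the order asked, and still so for the second after the job is handed in, with the robot touching nothing.
It also fails if it takes over 72 s, if anything falls off the work surface, if the arm or the gripper's body presses on something with over 40 N, if the wrist force passes 120 N, or if a joint passes its speed limit or range.

ROBOT

A 6-joint arm with a two-finger parallel gripper is mounted at the origin on the work surface. World frame = base frame: x ahead of the robot, y to its left, z up, the work surface at z = 0. Lengths are in mm, angles in rad, forces in N, time in s.
With the tool pointing down it reaches from about 275 to 825 mm from the base axis. Payload 5.2 kg.
Tool frame: the origin (TCP) lies at the very end of the fingers, on their centre line; the grasp point (between the pads) lies 19 mm behind it; z points along the fingers, y is the line along which they close (so a half turn about z gives the same grasp; the last joint's range is limited). The gripper opens to 93 mm and grips with 3 to 60 N. Pads are 15 mm wide; open, the fingers measure 128 mm over their backs; the gripper's body (75 mm by 188 mm) begins 65 mm behind the grasp point.
Start: joints at [-1.471, 0.259, 1.535, -0, 1.348, -0.203], TCP at [164.028, -524.976, 218.653] pointing down, gripper open.
Joint ranges: [-3.14, 3.14], [-0.91, 2.08], [0.19, 2.58], [-1.22, 4.36], [0.22, 2.71], [-3.12, 3.12]. Speed limits (rad/s): [2.57, 2.57, 3.14, 3.14, 3.14, 3.14].

INTERFACE

Orientations are given as [roll, pitch, yaw] about the fixed x, y, z axes, in that order (R = Rz(yaw) Ry(pitch) Rx(roll)).
In Python, from bench import robot gives the robot as it stands. The module is installed in compiled form; this text tells all that it offers. Calls block until the motion is done:
- robot.move_ptp(position, orientation): joint-space move of the TCP to a pose.
- robot.move_linear(position, ori=None, speed=150, f_stop=None): straight line of the TCP; ori=None keeps the orientation; speed is the mean speed in mm/s. With f_stop (N) it stops when the force on the tool has changed by that much, and returns True; else False.
- robot.move_j(angles): joint-space move.
- robot.move_gripper(opening): opening from 0.0 (shut) to 1.0 (fully open); the grip force is fixed at half the most; returns when the fingers have stopped.
- robot.sleep(seconds).
- robot.inverse_kinematics(position, orientation): joint angles nearest the present ones, or None.
- robot.get_image(name): name is "scene" or "top"; returns a dict with "img" (420x560x3 uint8, blue, green, red), "fovy" (degrees; the focal length in pixels is half the picture's height over the tangent of half this angle, whatever the lens; pixels are square), "cx", "cy" (the principal point, pixels), "k1" (the pictures are not rectified: a ray, as slopes to the right and down, at radius r is drawn at 1 + k1 r^2 times it, then the intrinsics apply), "eye" and "orientation" of the camera in the world. Camera axes: x right, y down, z forward; pixel columns grow to the right and rows downward; lengths in mm; the calibration is good to about 2 mm. A picture is of the moment at which its call begins. There is no depth.
A pose or a line that the arm cannot do raises robot.MotionError and nothing moves.
- robot.hand_in(): hands the job in; it is judged then, once.
Readings, each from a call of its own:
- robot.current_t(): time.
- robot.current_qpos(): joint angles.
- robot.current_joint_vel(): joint speeds.
- robot.current_joint_efforts(): joint torques, N m.
- robot.current_tcp_pos(): TCP position.
- robot.current_eef_rot(): TCP orientation.
- robot.current_contact_force(): force on the tool from outside, world axes, zero at the start.
- robot.current_ft_torque(): the same for the moment, N m.
- robot.current_gripper_width(): opening from 0.0 (shut) to 1.0 (fully open).
- robot.current_finger_force(): force on a finger pad.
Only numpy, scipy, OpenCV 4.12 (cv2) and the standard library are available. Lean on these libraries where they do the work, as an engineer would, in place of code of your own. Each camera call takes 0.05 s, during which the arm holds its last target. There are 200 camera calls.

## Working session

There is one attempt and no reset: what is moved stays moved. The work goes in short steps, each a Python script; the robot and the scene stay as the last script left them, time stands still between calls to the robot, and variables do not carry over. Pictures are saved under pics/ and viewed, at most 10 in all, crops included, and the job is handed in when it is done.

```bash
mkdir -p pics; cat > h.py <<'E'
from bench import robot
import numpy as np, cv2
from scipy.spatial.transform import Rotation as Rn
def get(n):
    return robot.get_image(n)
def rot(d):
    o=np.array(d["orientation"],float)
    return o if o.shape==(3,3) else Rn.from_euler('xyz',o).as_matrix()
def K(d):
    f=d["img"].shape[0]/2/np.tan(np.radians(d["fovy"])/2)
    return f
def ray(d,u,v):
    f=K(d); x,y=(u-d["cx"])/f,(v-d["cy"])/f
    rd=np.hypot(x,y); r=rd
    for _ in range(30): r=rd/(1+d["k1"]*r*r)
    s=1/(1+d["k1"]*r*r)
    return np.array(d["eye"],float),rot(d)@np.array([x*s,y*s,1])
def onz(d,u,v,z):
    e,r=ray(d,u,v); return e+r*(z-e[2])/r[2]
def proj(d,p):
    c=rot(d).T@(np.array(p,float)-np.array(d["eye"])); x,y=c[:2]/c[2]; s=1+d["k1"]*(x*x+y*y); f=K(d)
    return np.array([d["cx"]+f*x*s,d["cy"]+f*y*s])
def tri(d1,p1,d2,p2):
    e1,r1=ray(d1,*p1); e2,r2=ray(d2,*p2)
    t=np.linalg.lstsq(np.c_[r1,-r2],e2-e1,rcond=None)[0]
    a,b=e1+t[0]*r1,e2+t[1]*r2
    return (a+b)/2,np.linalg.norm(a-b)
E
python3 - <<'E'
from h import *
for n in("scene","top"):
    d=get(n); cv2.imwrite(f"pics/{n}0.png",cv2.resize(d["img"],(800,600)))
    print({k:v for k,v in d.items() if k!="img"})
    np.save(f"pics/{n}0.npy",d,allow_pickle=True)
print(robot.current_t(),robot.current_eef_rot())
E
```

```text
{'fovy': 44.53113671112047, 'cx': 281.9930576382977, 'cy': 213.79705166198082, 'k1': -0.03094775171861314, 'eye': array([1055.6271215 , -842.98371284, 1106.6892409 ]), 'orientation': array([-2.3594418 ,  0.01797839,  0.54762812])}
{'fovy': 50.1620670564291, 'cx': 274.96692194742195, 'cy': 206.49913642217237, 'k1': -0.07231378171238513, 'eye': array([ 356.28029516,  -27.01749639, 1497.5661466 ]), 'orientation': array([-3.03000504,  0.00481065, -1.54483085])}
0.1 [-3.13998873e+00 -3.24144995e-04  3.02822438e-01]
```

View pics/scene0.png

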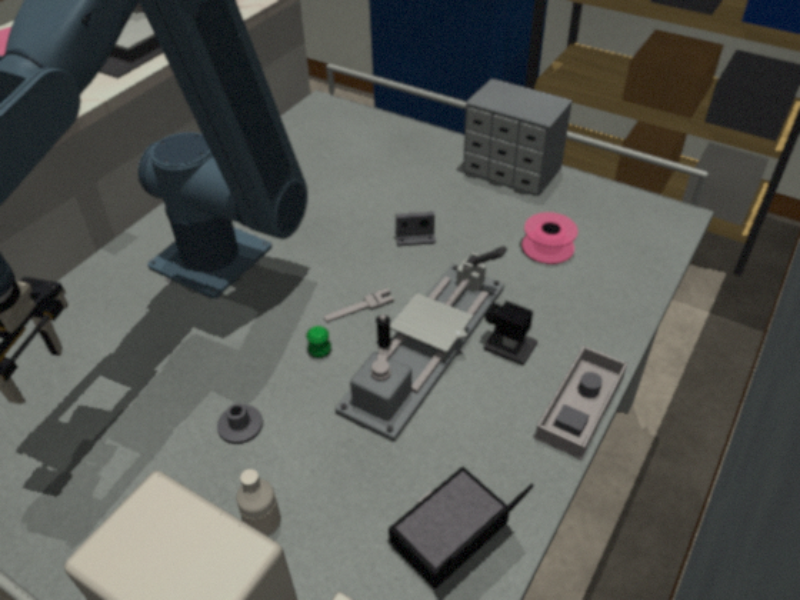

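View pics/top0.png

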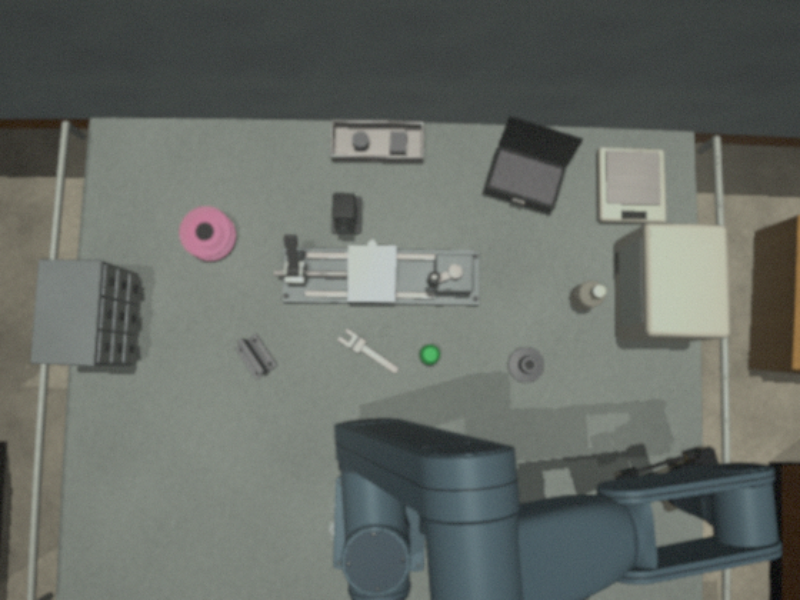

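The scene view shows the bracket at about (415,228), the lever at (488,257), the plate at (432,322), the sleeve at (383,332) and the camera at (512,325). In the top view they are at (257,355), (291,250), (372,274), (434,279) and (344,213). I'll zoom in on both for measurement.

```bash
python3 - <<'E'
from h import *
T=np.load("pics/top0.npy",allow_pickle=True).item(); S=np.load("pics/scene0.npy",allow_pickle=True).item()
c=T["img"][120:275,160:360]; cv2.imwrite("pics/tc.png",cv2.resize(c,(800,600*0+620))[:600] if 0 else cv2.resize(c,(770,597),interpolation=cv2.INTER_CUBIC))
c=S["img"][140:305,230:400]; cv2.imwrite("pics/sc.png",cv2.resize(c,(612,594),interpolation=cv2.INTER_CUBIC))
print("bracket",onz(T,257*.7,355*.7,30),"plate",onz(T,372*.7,274*.7,58),"sleeve",onz(T,434*.7,276*.7,171),"hub",onz(T,455*.7,271*.7,115))
E
```

```text
bracket [374.29000656 291.78683251  30.        ] plate [564.08330473  32.54089352  58.        ] sleeve [ 546.83517142 -101.7856524   171.        ] hub [ 567.0595124  -150.53028896  115.        ]
```

View pics/tc.png

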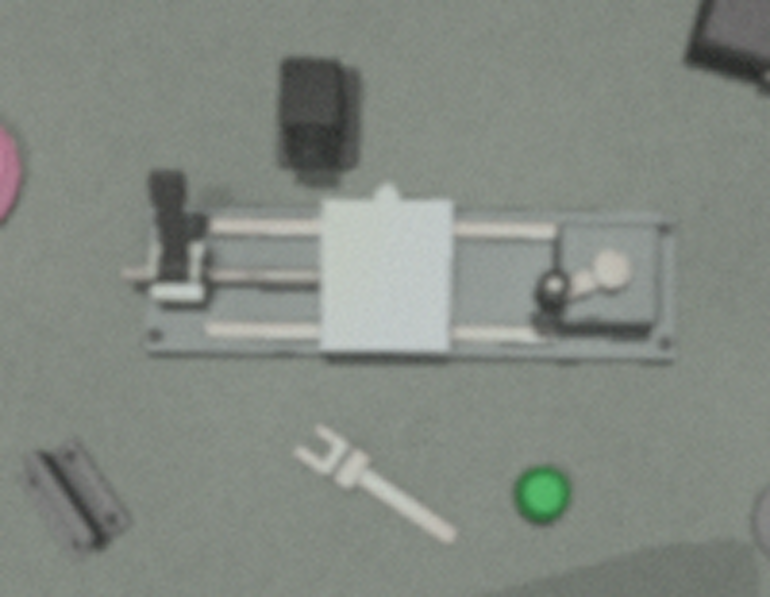

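View pics/sc.png

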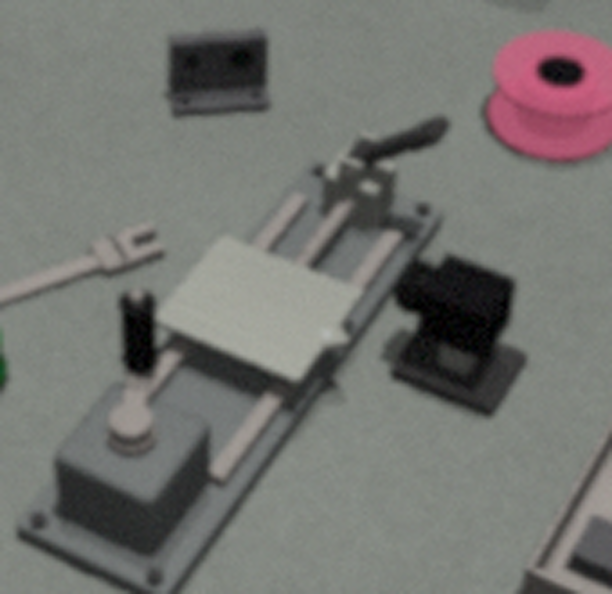

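The crops show the plate at top-crop (387,275) with its pointer at (387,188), the hub at (612,268), the sleeve top at (554,285) and the bracket foot corners around (77,497). The camera body spans u 281–343 with the lens barrel around (317,180). The lever's paddle is at (168,185). Next I'll measure these.

```bash
cat > m.py <<'E'
from h import *
def t(u,v): return 160+u/3.85-.37,120+v/3.85-.37
def s(u,v): return 230+u/3.6-.36,140+v/3.6-.36
def plate(d):
    g=cv2.cvtColor(d["img"],cv2.COLOR_BGR2GRAY); g=cv2.GaussianBlur(g,(3,3),0)
    m=np.uint8(g>165)*255
    m=cv2.morphologyEx(m,cv2.MORPH_OPEN,np.ones((15,15),np.uint8)); m[:,:200]=0; m[:,370:]=0;m[:165]=0;m[230:]=0
    c=max(cv2.findContours(m,0,cv2.CHAIN_APPROX_NONE)[0],key=cv2.contourArea)[:,0]
    p=np.float32([onz(d,*q,58)[:2] for q in c])
    return c,p,cv2.minAreaRect(p)
E
python3 - <<'E'
from m import *
T=np.load("pics/top0.npy",allow_pickle=True).item(); S=np.load("pics/scene0.npy",allow_pickle=True).item()
g=cv2.cvtColor(T["img"],cv2.COLOR_BGR2GRAY); print("levels plate",g[190,260],"table",g[220,300])
try:
    c,p,r=plate(T); print("plate",r,c.min(0),c.max(0))
except Exception as e: print(e)
print("ptr",onz(T,*t(387,184),55))
print("hub",tri(T,t(612,268),S,s(132,408)))
print("sleeve top",tri(T,t(554,283),S,s(138,296)))
print("lever tip",tri(T,t(168,175),S,s(443,124)))
print("base edge",onz(T,*t(150,355),8),onz(T,*t(670,360),8))
F=np.float32([onz(T,*t(*q),5)[:2] for q in((22,455),(72,437),(132,522),(82,558))]);print("foot",F,cv2.minAreaRect(F))
print("web top",[tri(T,t(*a),S,s(*b)) for a,b in(((42,455),(170,38)),((100,546),(266,32)))])
print("body",onz(T,*t(281,90),98),onz(T,*t(343,90),98),"barrel",onz(T,*t(297,165),73),onz(T,*t(338,165),73), onz(T,*t(317,183),73))
sub=g[136:170,228:256]
for r in range(136,170,3): print(r,g[r,228:256])
E
```

```text
levels plate 196 table 136
plate ((566.964599609375, 35.79990005493164), (124.56876373291016, 107.5001449584961), 1.4723454713821411) [243 172] [276 210]
ptr [644.98647467  35.8883849   55.        ]
hub (array([ 567.49610622, -151.23007818,  116.79210247]), np.float64(1.902732401710297))
sleeve top (array([ 544.93304514, -102.00198863,  174.6298835 ]), np.float64(3.9592220458651664))
lever tip (array([631.58613044, 208.37862359, 139.23569786]), np.float64(0.6931269917572541))
base edge [498.48426705 239.48744567   8.        ] [ 505.64864784 -211.89445176    8.        ]
foot [[408.74182 347.8977 ]
 [425.56223 304.91455]
 [353.7217  249.33176]
 [321.59207 291.3271 ]] ((379.51873779296875, 297.5027770996094), (103.90049743652344, 52.718475341796875), 32.98839569091797)
web top [(array([375.51554281, 281.80165092,  88.91459648]), np.float64(82.40832327263999)), (array([371.49603085, 289.56158617,  68.53983573]), np.float64(92.19110259170309))]
body [713.66754849 124.46806357  98.        ] [714.85873695  72.93694152  98.        ] barrel [655.78870701 111.24487055  73.        ] [656.612323
[... 798 characters left out ...]
128 121  98  78  58  55  49  59  58  59  66  63  56  60  59  50
  59  45  52  67  75  80  87 104 123 135]
157 [133 133 127 117  99  86  69  60  58  63  60  62  61  61  60  56  53  54
  60  57  62  75  82  86  91 109 126 133]
160 [131 133 128 118 101  91  82  63  62  63  64  72  65  68  63  59  56  56
  54  62  68  78  85  85  91 112 131 136]
163 [135 133 132 127 112 100  93  90  77  70  67  68  69  69  67  69  70  65
  67  71  72  84  87  96 112 125 134 138]
166 [134 133 132 134 135 135 135 130 116  97  87  91  87  85  86  86  86  86
  88  95 112 128 136 134 135 136 136 136]
169 [133 134 130 135 133 135 137 135 135 134 132 127 126 121 123 122 123 127
 126 123 131 134 137 136 138 137 135 137]
```

```bash
python3 - <<'E'
from m import *
T=np.load("pics/top0.npy",allow_pickle=True).item(); S=np.load("pics/scene0.npy",allow_pickle=True).item()
print("web top",[tri(T,t(*a),S,s(*b)) for a,b in(((100,546),(170,38)),((42,455),(266,32)))])
a=T["img"][132:172,224:260]; b=S["img"][205:258,335:380]
f=lambda i,k:cv2.resize(np.uint8(np.clip(i*2.0,0,255)),None,fx=k,fy=k,interpolation=cv2.INTER_CUBIC)
a=f(a.astype(float),11);b=f(b.astype(float),8)
o=np.zeros((440,800,3),np.uint8);o[:a.shape[0],:a.shape[1]]=a;o[:b.shape[0],410:410+b.shape[1]]=b
cv2.imwrite("pics/cam.png",o)
E
```

```text
web top [(array([335.57614698, 264.61671551,  70.64196942]), np.float64(5.602391225803306)), (array([407.9702119 , 315.26794139,  71.81161737]), np.float64(2.7812999951098014))]
```

View pics/cam.png

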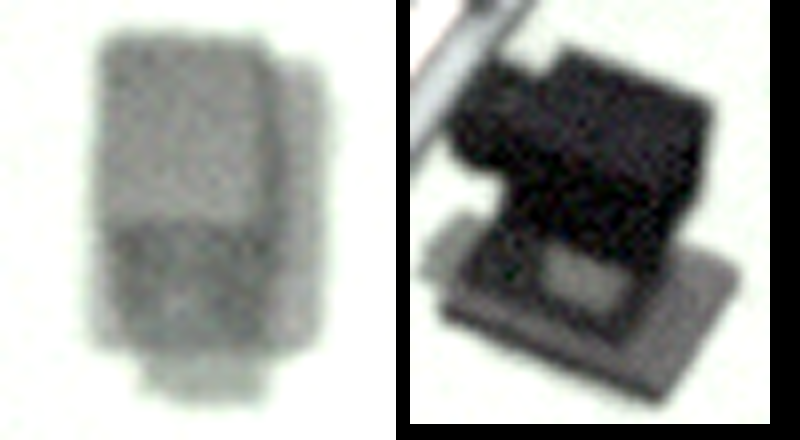

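The camera top face spans u 102–262 in the left panel and the barrel 112–268. In the right panel the rear +y edge of the body runs from (565,48) to (712,100). The bracket web top triangulates to about 88 mm long at z≈70, which agrees with the given size. I'll flip the lever open now.

```bash
python3 - <<'E'
from m import *
T=np.load("pics/top0.npy",allow_pickle=True).item(); S=np.load("pics/scene0.npy",allow_pickle=True).item()
ta=lambda u,v:(224+u/11-.45,132+v/11-.45); sb=lambda u,v:(335+(u-410)/8-.44,205+v/8-.44)
print("cam +y edge",tri(T,ta(102,38),S,sb(712,100)),tri(T,ta(102,222),S,sb(565,48)))
print("body mid",onz(T,*ta(182,130),98),"barrel",onz(T,*ta(189,290),73))
print("sleeve",onz(T,*t(554,284),171),"web",onz(T,*t(71,500),68))
robot.move_gripper(0.0)
D=[np.pi,0,0]
robot.move_ptp([664,209,200],D); print(robot.current_t(),robot.current_qpos())
robot.move_linear([664,209,122],speed=150)
print(robot.move_linear([550,209,122],speed=110,f_stop=30),robot.current_contact_force(),robot.current_tcp_pos())
robot.sleep(.3)
robot.move_linear([560,209,215],speed=200)
print(robot.current_t())
# feasibility
for yaw in(-1.57,0,1.57): print(yaw,[None if (q:=robot.inverse_kinematics([567+55*np.cos(a),-151+55*np.sin(a),124],[np.pi,0,yaw])) is None else round(q[5],2) for a in np.arange(0,6.3,1.05)])
for yaw in(.611-np.pi/2*0+1*0,.611+np.pi): print(yaw,robot.inverse_kinematics([371,290,26],[np.pi,0,yaw]))
E
```

```text
cam +y edge (array([739.16357618, 123.94768955,  93.62356588]), np.float64(4.653650952612622)) (array([684.29461131, 121.83269099,  93.14618725]), np.float64(4.763293109996002))
body mid [713.03165901 100.48450579  98.        ] barrel [671.18148747  98.95917953  73.        ]
sleeve [ 546.2228992  -100.97906508  171.        ] web [370.47807879 289.25507016  68.        ]
4.6583 [ 1.43621570e-01  5.35233734e-01  1.16446888e+00 -2.60131454e-04
  1.44181433e+00  1.71575782e+00]
True [ 3.58854687 -0.5255633   2.61866965] [642.4747151  209.33170073 128.61270052]
6.8667
-1.57 [np.float64(2.73), np.float64(2.78), np.float64(2.75), np.float64(2.64), np.float64(2.59), np.float64(2.64)]
0 [np.float64(1.16), np.float64(1.21), np.float64(1.18), np.float64(1.07), np.float64(1.02), np.float64(1.07)]
1.57 [np.float64(-0.41), np.float64(-0.36), np.float64(-0.39), np.float64(-0.5), np.float64(-0.55), np.float64(-0.5)]
0.611 [ 4.25940129e-01  3.49379110e-01  1.95894731e+00 -4.44089210e-16
  8.33266238e-01  1.38573646e+00]
3.752592653589793 [ 0.42594013  0.34937911  1.95894731  0.          0.83326624 -1.7558562 ]
```

```bash
python3 - <<'E'
from m import *
print(robot.current_tcp_pos(),robot.current_contact_force())
robot.move_linear([664,209,235],speed=250); print(robot.current_tcp_pos(),robot.current_t())
robot.sleep(.2);print(robot.current_tcp_pos())
S=get("scene");np.save("pics/s1.npy",S,allow_pickle=True)
cv2.imwrite("pics/s1.png",cv2.resize(S["img"][130:265,290:430],(620,598),interpolation=cv2.INTER_CUBIC))
E
```

```text
[559.92666496 208.78976989 213.74043549] [ 0.14731736  0.07565377 -0.21660092]
[663.23275647 208.69016673 232.50789931] 7.4417
[662.66390642 209.25094989 234.80328887]
```

View pics/s1.png

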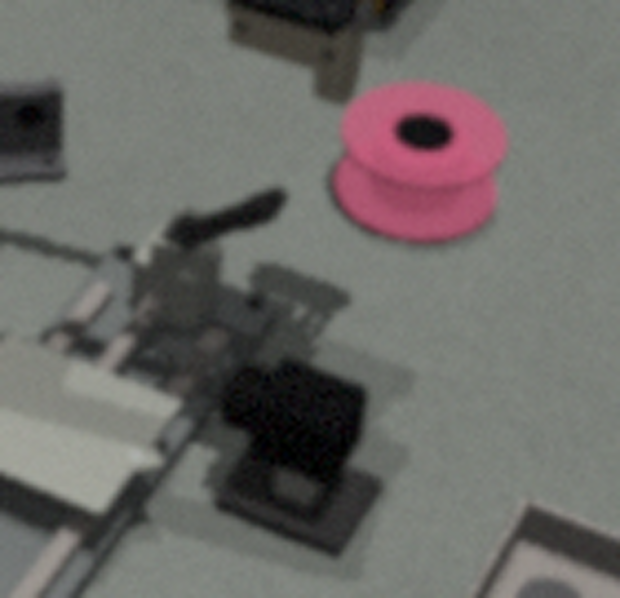

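The lever is still leaning away, with its tip at crop (280,195). The fingers jammed on the tip corner through friction, so I'll follow the tip's arc instead of pushing straight.

```bash
cat > lev.py <<'E'
from m import *
def flip(s,px=560.3,py=209,half=10.5,z0=108):
    """s=+1: lever leans +x, push it to -x"""
    c0=.926; x0=px+s*(92.3*np.sin(c0)+half)
    robot.move_linear([x0+s*14,py,z0],speed=200); robot.sleep(.25)
    for th in np.linspace(c0,-.25,9):
        x=px+s*(92.3*np.sin(th)+half); z=z0+92.3*(np.cos(th)-np.cos(c0))
        if robot.move_linear([x,py,z],speed=90,f_stop=60):
            print("stop",th,robot.current_contact_force(),robot.current_tcp_pos()); return False
    print(robot.current_contact_force())
    robot.move_linear([x-s*12,py,z],speed=90)
    robot.move_linear([x,py,215],speed=250); return True
E
python3 - <<'E'
from lev import *
print(flip(1),robot.current_t())
S=get("scene");np.save("pics/s2.npy",S,allow_pickle=True)
cv2.imwrite("pics/s2.png",cv2.resize(S["img"][130:265,270:430],(620,523),interpolation=cv2.INTER_CUBIC))
E
```

```text
[-0.2484617   0.18030664  0.73969874]
True 12.1667
```

View pics/s2.png

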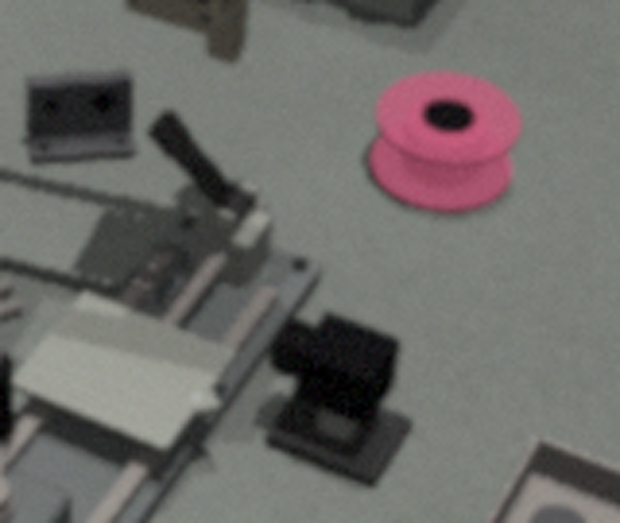

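The lever now leans to the robot with its tip at (165,125), so the clamp is open. Next is the bracket.

```bash
python3 - <<'E'
from m import *
robot.move_gripper(.6)
O=[np.pi,0,.611]
robot.move_ptp([371,289.7,170],O)
robot.move_linear([371,289.7,26],speed=220); robot.sleep(.15)
robot.move_gripper(0); print("w",robot.current_gripper_width()*93,robot.current_finger_force(),robot.current_tcp_pos())
robot.move_linear([371,289.7,205],speed=220)
robot.move_linear([567,36,195],ori=[np.pi,0,.02],speed=260)
robot.move_linear([567,36,92],speed=200); robot.sleep(.3)
print(robot.move_linear([567,36,81.5],speed=40,f_stop=6),robot.current_tcp_pos(),robot.current_contact_force())
robot.move_gripper(.5)
robot.move_linear([567,36,190],speed=250)
print(robot.current_gripper_width(),robot.current_t())
robot.move_ptp([546,-101,220],[np.pi,0,1.57]); 
for n in("top","scene"): np.save(f"pics/{n}3.npy",get(n),allow_pickle=True)
S=np.load("pics/scene3.npy",allow_pickle=True).item()
cv2.imwrite("pics/s3.png",cv2.resize(S["img"][140:305,230:400],(612,594),interpolation=cv2.INTER_CUBIC))
print(robot.current_t())
E
```

```text
w 13.707266837475562 29.923685789108276 [370.95705849 289.79499373  26.04867415]
True [567.85878657  35.86679406  83.44987272] [ 0.57489335 -0.45851082  2.71252343]
0.5069269717957761 20.6333
22.3167
```

View pics/s3.png

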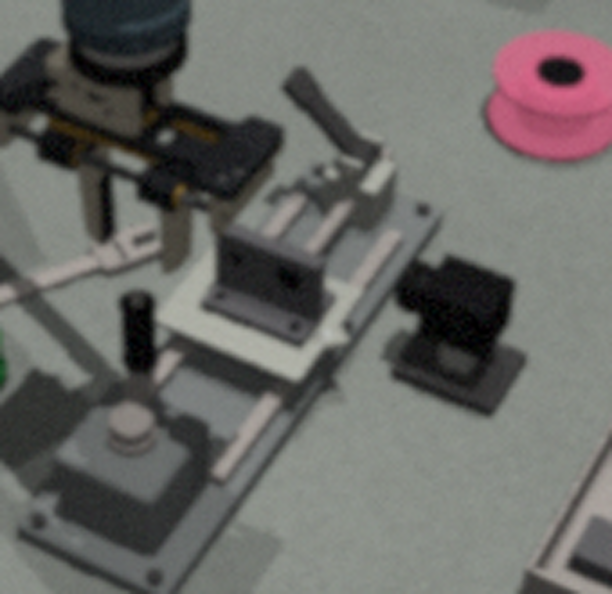

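The bracket stands on the plate, with its foot centre near (267,307) and the plate centre near (261,308). Now I'll grip the sleeve and wind.

```bash
cat > wind.py <<'E'
from m import *
H=np.array([567.3,-151.2])
def wind(a0,a1,r=55,z=124,speed=130):
    n=max(1,int(np.ceil(abs(a1-a0)/.25))); fm=0
    for a in np.linspace(a0,a1,n+1)[1:]:
        if robot.move_linear([*(H+r*np.array([np.cos(a),np.sin(a)])),z],speed=speed,f_stop=40): print("STOP",a,robot.current_contact_force()); return a
        fm=max(fm,np.linalg.norm(robot.current_contact_force()[:2]))
    print("fmax",fm,"w",robot.current_gripper_width()*93,"f",robot.current_finger_force(),"t",robot.current_t()); return a1
E
python3 - <<'E'
from wind import *
a=1.972; p=H+55*np.array([np.cos(a),np.sin(a)]); print(p)
robot.move_linear([*p,124],speed=200); robot.sleep(.2)
robot.move_gripper(0); print(robot.current_gripper_width()*93,robot.current_contact_force(),robot.current_tcp_pos())
a=wind(a,a+1.0); print(a)
robot.sleep(.1); print(robot.current_contact_force())
if abs(a-2.972)<.01: a=wind(a,1.972+7.6); robot.sleep(.2); print(a,robot.current_contact_force(),robot.current_tcp_pos())
np.save("pics/top4.npy",get("top"),allow_pickle=True)
T=np.load("pics/top4.npy",allow_pickle=True).item()
cv2.imwrite("pics/t4.png",cv2.resize(T["img"][120:245,200:340],(672,600),interpolation=cv2.INTER_CUBIC))
E
```

```text
[ 545.8210306 -100.5674623]
24.31583246644275 [-1.47186314  0.51315952  2.41525163] [ 545.48438969 -100.52739344  124.17988868]
fmax 2.850108879101002 w 24.723251694782263 f 30.000853860983625 t 24.675
2.972
[-1.52401226 -2.57964224  5.40621911]
fmax 5.078639027108724 w 23.98142146834035 f 30.002617484569782 t 31.525
9.572 [ 3.25763875 -1.27648244  5.38179119] [ 513.15150177 -159.38324179  124.13506621]
```

View pics/t4.png

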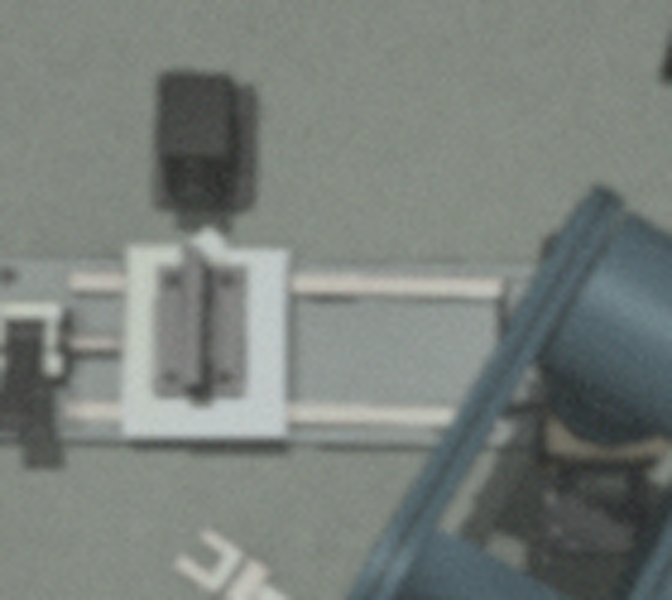

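The pointer is at crop (208,232), the plate spans u 122–290 and v 248–438, and the foot spans u 157–245 and v 265–398. The camera body spans u 158–234 and the barrel about 163–234. I'll refine the numbers before finishing the turn.

```bash
python3 - <<'E'
from m import *
T=np.load("pics/top4.npy",allow_pickle=True).item()
g=cv2.cvtColor(T["img"],cv2.COLOR_BGR2GRAY)
q=lambda u,v:(200+u/4.8-.4,120+v/4.8-.4)
print("plate",[onz(T,*q(*a),58)[:2].round(1) for a in((122,343),(290,343),(206,248),(206,438))])
print("foot",[onz(T,*q(*a),67)[:2].round(1) for a in((157,331),(245,331),(201,265),(201,398))])
for r in range(166,173): print(r,g[r,234:254])
ps=[]
for r in (168,169,170):
    w=np.clip(g[r,238:249].astype(float)-130,0,None); c=238+(w*np.arange(11)).sum()/w.sum(); print(r,c,onz(T,c,r,56)[:2])
# barrel: darkness-weighted centre per row
for r in range(156,165):
    w=np.clip(105-g[r,228:258].astype(float),0,None); k=np.where(g[r,228:258]<75)[0]; print(r,228+k.min() if len(k) else 0,228+k.max() if len(k) else 0, g[r,230:254])
# slide rails / plate left-right edges -> yaw and middle
def cross(row,a,b):
    v=g[row].astype(float); th=165
    for i in range(a,b,1 if b>a else -1):
        s=1 if b>a else -1
        if v[i]<th<=v[i+s]: return i+s*(th-v[i])/(v[i+s]-v[i])
E_=[]
for r in (176,182,200,206):
    l=cross(r,215,240); e=cross(r,270,248)
    if l and e:
        L,Rr=onz(T,l,r,58),onz(T,e,r,58); print(r,L[:2],Rr[:2],(L+Rr)[:2]/2)
E
```

```text
plate [array([563.7, 147.5]), array([566.5,  33.9]), array([630.2,  92.9]), array([500.6,  88.4])]
foot [array([571.1, 123.1]), array([572.6,  64. ]), array([616.8,  95.1]), array([526.5,  92. ])]
166 [135 127 114  95  90  86  86  87  96  97  99  91  84  96 111 130 135 137
 136 138]
167 [133 129 118 104  95  98  93 104 131 139 128 105  96  92 114 131 137 135
 137 134]
168 [136 135 128 129 119 117 122 140 163 173 164 140 112 110 121 132 134 134
 137 136]
169 [136 135 135 132 135 141 154 173 187 191 187 171 147 128 129 132 137 136
 135 136]
170 [147 149 148 143 141 147 169 181 191 191 195 186 167 144 136 132 137 137
 136 137]
171 [174 173 172 158 136 138 145 163 180 191 193 191 178 162 153 150 156 155
 152 153]
172 [190 191 187 162 138 126 133 142 163 184 190 191 188 184 182 181 183 183
 182 183]
168 243.0076923076923 [641.50251435  91.82204814]
169 242.70253164556962 [638.15680494  92.70447256]
170 242.9306220095694 [634.85512782  91.84308881]
156 234 249 [130 115 101  85  67  55  57  54  59  61  62  58  56  52  55  45  59  59
  60  65  75  82  82 110]
157 234 249 [130 114 100  87  67
[... 415 characters left out ...]
 236 248 [132 118 103  91  78  75  64  62  61  64  65  64  60  63  62  53  57  66
  71  81  82  84  90 113]
162 236 248 [131 118 102  88  81  77  72  68  64  62  67  63  66  64  60  58  62  62
  72  80  83  86  99 121]
163 238 248 [132 126 112 101  94  89  82  75  70  69  69  69  69  64  65  66  62  72
  72  82  88  98 111 125]
164 0 0 [130 130 127 121 118 114  99  85  77  83  78  77  81  79  75  76  79  82
  88 101 111 121 127 131]
176 [613.2919804  145.81313354] [615.90768301  38.50574143] [614.59983171  92.15943748]
182 [593.48153975 145.73051768] [596.11369137  38.65092896] [594.79761556  92.19072332]
200 [534.38642301 147.49070235] [537.16142347  37.38956375] [535.77392324  92.44013305]
```

```bash
python3 - <<'E'
from wind import *
a=wind(9.572,1.972+8.35); robot.sleep(.3)
T=get("top");S=get("scene")
np.save("pics/top5.npy",T,allow_pickle=True);np.save("pics/scene5.npy",S,allow_pickle=True)
g=cv2.cvtColor(T["img"],cv2.COLOR_BGR2GRAY)
for r in range(167,171):
    w=np.clip(g[r,235:248].astype(float)-130,0,None); c=235+(w*np.arange(13)).sum()/w.sum(); print(r,c,onz(T,c,r,56)[:2],g[r,234:250])
def ov(d,x0,y0,w,h,k,P):
    o=cv2.resize(np.uint8(np.clip(d["img"][y0:y0+h,x0:x0+w]*1.6,0,255)),None,fx=k,fy=k,interpolation=cv2.INTER_CUBIC)
    for p,col in P:
        u,v=proj(d,p); cv2.circle(o,(int((u-x0+.5)*k),int((v-y0+.5)*k)),2,col,-1)
    return o
P=[]
for y,col in((94,(0,0,255)),(98,(0,255,0)),(102,(255,0,0))):
    for x in (642,660): P.append(([x,y,73],col))
    for x in(685,735): P.append(([x,y,98],col))
    P.append(([643,y,56],col))
A=ov(T,222,130,40,50,10,P);B=ov(S,325,198,50,62,8,P)
o=np.zeros((500,800,3),np.uint8);o[:A.shape[0],:A.shape[1]]=A;o[:B.shape[0],400:400+B.shape[1]]=B
cv2.imwrite("pics/f.png",o); print(robot.current_t())
E
```

```text
fmax 4.176197920735915 w 24.684131880316023 f 30.00286545488052 t 32.55
167 240.28571428571428 [644.6120105  100.84538585] [133 133 117 109 106 113 131 143 134 108  89  86  87  99 114 133]
168 240.7058823529412 [641.32122032  99.35243072] [137 134 131 127 131 148 165 177 166 141 113  99 101 104 120 135]
169 240.52537313432836 [637.98516627  99.82521699] [136 139 137 143 155 174 185 194 187 171 149 131 117 123 123 134]
170 240.80449438202248 [634.68726675  98.79480911] [149 149 145 146 161 178 190 197 197 185 168 153 134 132 136 137]
32.95
```

View pics/f.png

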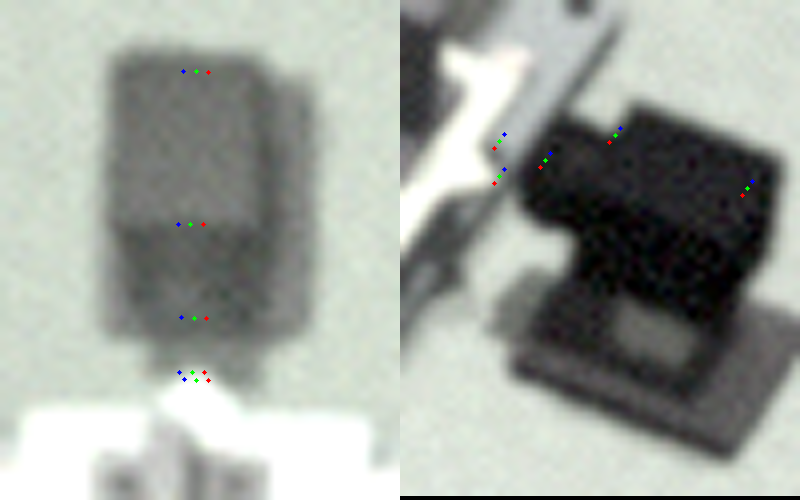

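In the top panel the pointer apex (197,385) lines up with the barrel's centre (193), both at y≈98. In the scene panel the barrel axis also falls on the y=98 marker. The foot sits about 6 mm too far in x, so I'll let go, slide the bracket back to the middle, and close the lever.

```bash
python3 - <<'E'
from lev import *
p=robot.current_tcp_pos()
robot.move_gripper(.5); robot.move_linear([p[0],p[1],215],speed=220)
robot.move_ptp([567.5,98.8,190],[np.pi,0,.02])
robot.move_linear([567.5,98.8,85],speed=200); robot.sleep(.2)
robot.move_gripper(0); print("w",robot.current_gripper_width()*93)
robot.move_linear([561.5,98.3,85],speed=40); robot.sleep(.3)
robot.move_gripper(.5); robot.move_linear([561.5,98.3,215],speed=220); print(robot.current_t())
robot.move_gripper(0)
robot.move_ptp([462,209,215],[np.pi,0,0])
print(flip(-1),robot.current_t())
robot.move_ptp([350,-150,300],[np.pi,0,0])
for n in("top","scene"): np.save(f"pics/{n}6.npy",get(n),allow_pickle=True)
T=np.load("pics/top6.npy",allow_pickle=True).item();S=np.load("pics/scene6.npy",allow_pickle=True).item()
g=cv2.cvtColor(T["img"],cv2.COLOR_BGR2GRAY)
for r in range(168,171):
    w=np.clip(g[r,235:248].astype(float)-130,0,None); c=235+(w*np.arange(13)).sum()/w.sum(); print(r,c,onz(T,c,r,56)[:2])
# lever: dark pixels compared with start image (clamped) and open image, near expected tips
T0=np.load("pics/top0.npy",allow_pickle=True).item();T5=np.load("pics/top5.npy",allow_pickle=True).item()
for n,q in(("far tip",[622,208.5,130]),("near tip",[498,208.5,130])):
    u,v=proj(T,q).round().astype(int); print(n,[int(d["img"][v-1:v+2,u-1:u+2].mean()) for d in(T0,T5,T)])
# foot vs plate centre, saturation-free mask of foot on the plate
m=np.uint8((g<150))[172:215,225:262]; 
print("row at col 247 (foot right part)",g[168:216,248]); print("row 190",g[190,222:264])
print(robot.current_t())
E
```

```text
w 13.821452005629931
39.4667
[ 0.48622663 -0.08980622 -0.10337976]
True 45.3583
168 240.78947368421052 [641.32779622  99.07893221]
169 240.62582781456953 [637.99307712  99.4966311 ]
170 240.37310195227766 [634.6532518  100.20548999]
far tip [71, 133, 70]
near tip [134, 86, 132]
row at col 247 (foot right part) [121 126 132 153 182 192 192 191 173 149 136 127 128 126 127 129 129 130
 129 132 130 133 132 131 134 132 131 131 134 129 132 134 129 130 130 130
 143 178 195 197 196 193 175 128  82  83 106 129]
row 190 [150 152 169 185 193 195 192 187 165 141 130 128 124 116 119 125 125 109
  90  87 103 117 122 131 130 129 132 156 185 194 193 193 195 194 186 167
 140 131 137 144 144 148]
47.0417
```

```bash
python3 -c "
from bench import robot
print(robot.hand_in(), robot.current_t())"
```

```text
the job is handed in; nothing more can be done
the job is handed in; nothing more can be done
```

I finished the job and handed it in at about 47 s: the rod is clamped again, the bracket stands on its foot in the middle of the plate (nudged about 6 mm after winding to centre it), and the pointer measures about 1 mm from the lens middle along the slide, which is within measuring error.

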